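# Pack a stationery order from the picking rack

## Robot

A 6-joint arm with a two-finger parallel gripper is mounted at the origin on the work surface. World frame = base frame: x ahead of the robot, y to its left, z up, the work surface at z = 0. Lengths are in m, angles in rad, forces in N, time in s.
With the tool pointing down it reaches from about 0.375 to 0.975 m from the base axis. Payload 3.8 kg.
Tool frame: the origin (TCP) lies midway between the tips of the shut fingers; the grasp point (between the pads) lies 19 mm behind it; z points along the fingers, y is the line along which they close (so a half turn about z gives the same grasp; the last joint's range is limited). The gripper opens to 88 mm and grips with 3 to 60 N. Pads are 18 mm wide; open, the fingers measure 123 mm over their backs; the gripper's body (75 mm by 187 mm) begins 45 mm behind the grasp point.
Start: joints at [-1.335, 0.264, 1.604, -0, 1.274, -0.037], TCP at [0.182, -0.65, 0.239] pointing down, gripper open.
Joint ranges: [-2.63, 2.63], [-0.94, 2.18], [0.31, 2.57], [-1.31, 4.45], [0, 2.66], [-2.55, 2.55]. Speed limits (rad/s): [2.57, 2.57, 3.14, 3.14, 3.14, 3.14].

## Interface

Orientations are given as a rotation vector (axis times angle).
In Python, from cell import manip, inverse_kinematics, cams, order gives the robot as it stands. Calls block until the motion is done:
- manip.move_pose(position, orientation): joint-space move of the TCP to a pose.
- manip.move_linear(position, rate=0.15, rot=None): straight line of the TCP; rot=None keeps the orientation; rate is the mean speed in m/s.
- manip.set_joints(angles): joint-space move.
- manip.set_gripper(opening, force=None): finger opening in m; force is the grip in N (None keeps the last); returns when the fingers have stopped.
- manip.dwell(seconds).
- inverse_kinematics(position, orientation): joint angles nearest the present ones, or None.
- manip.state(): the state.
- cams.capture(name): name is "scene" or "top"; returns a dict with "image" (420x560x3 uint8, blue, green, red), "z_map" (420x560 float32, m along the optical axis (not along the pixel's ray), 0 where there is no reading), "intrinsics" (3x3 intrinsics, pixels), "position" and "orientation" of the camera in the world. Camera axes: x right, y down, z forward; pixel columns grow to the right and rows downward; lengths in m; the calibration is good to about 2 mm. A picture is of the moment at which its call begins.
A pose or a line that the arm cannot do raises manip.IKError and nothing moves.
- order.close_job(): hands the job in; it is judged then, once.
The state is a dict: "clock": time; "joint_pos": joint angles; "joint_velocities": joint speeds; "tau": joint torques, N m; "tool_pos": TCP position; "tcp_rot": TCP orientation; "contact_force": force on the tool from outside, world axes, zero at the start; "moment": the same for the moment, N m; "gripper_width": finger opening in m; "grasp_force": force on a finger pad.
Only numpy, scipy, OpenCV 4.12 (cv2) and the standard library are available. Lean on these libraries where they do the work, as an engineer would, in place of code of your own. Each camera call takes 0.05 s, during which the arm holds its last target. There are 200 camera calls.

## Task

Make up the order: take the brown tape roll and the blue stapler out of the sloped picking rack and set them down gently side by side in the open cardboard mailer, the roll flat and the stapler standing on its base. Then shut the mailer's lid fully. Leave the white tape in the rack and everything else on the bench where it is.

Things in the scene. Friction and masses are not known exactly. Their poses are not given: they have to be found in the camera images.
- rack: Grey metal picking rack, fixed, 220 mm deep (own x) by 352 mm wide (own y), with three bays side by side. Origin: centre of its underside on the bench; x points up the slope, away from the low front lip; z up. Bay floors tilt 15 degrees, falling towards own -x: floor height over the bench = 50 mm + 0.268 * own x. Bay centres at own y = -116, 0, +116 mm.
- bay_middle (a point): Centre of the floor of the rack's middle bay, 50 mm above the bench (axes as the rack, level). Each bay is 112 mm wide inside and 215 mm long along the slope. Dividers and outer sides stand 44 mm above the sloped floor, the front lip 24 mm, the back 60 mm, all 4 mm thick. The three goods are shared out one to a bay, in any order.
- tape_brown: Brown packing-tape roll, 100 mm outside and 76 mm inside diameter (12 mm wall, open core), 48 mm high, about 0.28 kg. Lies flat on the sloped floor of one bay, clear of the front lip by about 45 mm and of the back by 70 mm. Origin: centre of its underside; z is its axis, pointing up out of the bay, so it leans 15 degrees with the floor.
- stapler: Blue office stapler with black base, 150 mm long (own x), 36 mm wide (own y), 56 mm high, about 0.32 kg. Stands on its base in one bay, lengthwise down the slope. Origin: centre of its underside, x to the rear end, z up out of its base. The blue arm spans 35 to 53 mm above the underside at mid-length; grip it there across its 36 mm width (parallel sides).
- tape_white: White tape roll, same size as the brown one, in another bay of the rack; it stays there. Origin: centre of its underside.
- mailer: Open cardboard mailing box, fixed to the bench, outside 198 mm (own x) by 248 mm (own y) by 70 mm high, walls and floor 4 mm thick. Origin: centre of its underside; z up. The lid hinge runs along the top of its +x wall; the -x wall, away from the hinge, is the front.
- lid (a joint): Lid hinge of the mailer, rad: 0 = shut, flat on the rim; 1.57 = upright; 1.75 to 2.05 at the start. It stays where it is left (friction 0.11 N m: about 1 N at the edge moves it). Panel 198 x 248 mm, 4 mm thick; a 34 mm tuck flap along its free edge, square to the panel, goes down inside the front wall as it shuts (keep goods 10 mm clear of that wall).
- lid_hinge (a point): Middle of the lid's hinge line, on top of the mailer's +x wall, 71 mm above the bench. Its axes are the mailer's.
- lid_edge (a point): Middle of the lid's free edge (moves with the lid), 198 mm from the hinge line.
- tape_gun: Red tape gun with a roll on it and a black grip, lying on its side, about 160 by 210 mm and 62 mm high; bystander. Origin under its middle.
- rubber_stamp: Wooden hand stamp, 70 x 32 mm, 76 mm high; bystander. Origin: centre of its underside.
- marker: White marker with black cap, 140 mm long, lying on the bench; bystander. Origin near the middle of its underside.
- scissors: Scissors with orange handles, 180 mm long, lying flat; bystander. Origin at the rivet.
- glue_bottle: White glue bottle, 56 mm diameter, 150 mm high; bystander. Origin: centre of its underside.
- pen_cup: Black cup with pens, 84 mm diameter, about 150 mm high; bystander. Origin: centre of its underside.
Mind the look-alikes: they are no part of the job. Of the things shaped like the stapler, the blue one is meant.

How it is judged:
By the outcome, as a careful person would: the job done as asked, in the order asked, and still so for the second after the job is handed in, with the robot touching nothing.
It also fails if it takes over 70 s, if anything falls off the work surface, if the arm or the gripper's body presses on something with over 40 N, if the wrist force passes 120 N, or if a joint passes its speed limit or range.

## Working session

There is one attempt and no reset: what is moved stays moved. The work goes in short steps, each a Python script; the robot and the scene stay as the last script left them, time stands still between calls to the robot, and variables do not carry over. Pictures are saved under pics/ and viewed, at most 10 in all, crops included, and the job is handed in when it is done.

```bash
ls; mkdir -p pics
python3 - <<'E'
from cell import manip,cams
import cv2,numpy as np
for n in("scene","top"):
    c=cams.capture(n); cv2.imwrite(f"pics/{n}0.png",c["image"]); np.savez(f"{n}0.npz",**c)
    print(n,c["position"],c["orientation"],c["intrinsics"].tolist(),(c["z_map"]>0).mean())
print(manip.state())
E
```

```text
pics
scene [1.14803606 0.40935865 1.14498463] [-1.17647528 -2.44132136  0.8818685 ] [[505.9893932831975, 0.0, 280.54641815968944], [0.0, 505.9893932831975, 206.4051745018127], [0.0, 0.0, 1.0]] 0.9961649659863946
top [ 0.30604814 -0.13413222  1.44575823] [-2.13952818  2.16525749 -0.14508647] [[520.076485268081, 0.0, 275.218477264144], [0.0, 520.076485268081, 207.10330016894628], [0.0, 0.0, 1.0]] 0.9959311224489796
{'clock': 0.1, 'joint_pos': array([-1.33491070e+00,  2.64685183e-01,  1.60524733e+00, -5.47484809e-06,
        1.27370111e+00, -3.69122084e-02]), 'joint_velocities': array([ 0.00050923, -0.00114964, -0.00205659,  0.00080653, -0.0021433 ,
        0.00259434]), 'tau': array([ 3.94138397e-04, -5.03617501e+01, -3.58070505e+01,  7.31221098e-02,
        2.32816336e-02, -5.40104622e-05]), 'tool_pos': array([ 0.18169982, -0.6494104 ,  0.2375022 ]), 'tcp_rot': array([-3.11040193e+00, -4.26908780e-01,  3.26393071e-04]), 'contact_force': array([-0.22246403,  0.23376527,  0.49990536]), 'moment': array([ 0.01301507,  0.03195959, -0.04015474]), 'grasp_force': 0.0, 'gripper_width': 0.08823989304886858}
```

View pics/scene0.png

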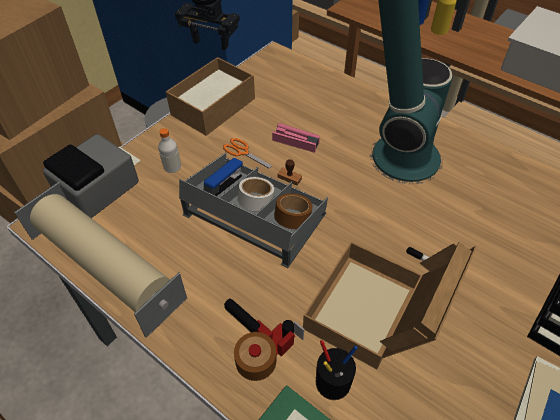

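View pics/top0.png

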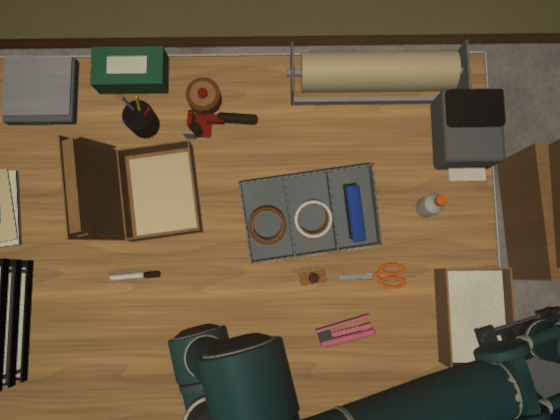

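The scene view shows the rack at about (255,205) and the mailer at (365,300). In the top view, the roll candidates are:
- Brown roll in the rack at (266,225): the one I want.
- White roll at (312,219): stays where it is.
- Tape gun's roll at (203,95): a bystander.

The stapler candidates are the blue one at (355,212), which I want, and the pink one at (345,330), a look-alike. The mailer's interior is at (162,190), with its hinge at column ~125 and its lid to the left.

```bash
cat > h.py <<'E'
import numpy as np,cv2
from scipy.spatial.transform import Rotation as R
def cloud(c):
    K=c["intrinsics"];z=c["z_map"];v,u=np.mgrid[:z.shape[0],:z.shape[1]]
    P=np.stack([(u-K[0,2])/K[0,0]*z,(v-K[1,2])/K[1,1]*z,z],-1)
    return P@R.from_rotvec(c["orientation"]).as_matrix().T+c["position"]
def circ(p):
    A=np.c_[2*p,np.ones(len(p))];s=np.linalg.lstsq(A,(p**2).sum(1),rcond=None)[0]
    return s[:2],np.sqrt(s[2]+s[:2]@s[:2])
E
python3 - <<'E'
from h import *
T=dict(np.load("top0.npz"));S=dict(np.load("scene0.npz"))
C=cloud(T);D=cloud(S)
box=lambda X,u0,u1,v0,v1:X[v0:v1,u0:u1]
print("bench z",np.median(C[290:300,200:290,2]),np.median(D[160:170,330:360,2]))
for n,Cl,I,b in(("top",C,T,(235,390,155,270)),("scene",D,S,(170,335,150,275))):
    hsv=cv2.cvtColor(box(I["image"],*b),cv2.COLOR_BGR2HSV);P=box(Cl,*b)
    blue=cv2.inRange(hsv,(105,120,40),(130,255,255))>0
    q=P[blue];q=q[(q[:,2]>.06)];print(n,"blue",len(q),np.median(q,0),q[:,2].min(),q[:,2].max())
    print(" rect",cv2.minAreaRect((q[:,:2]*1000).astype(np.float32)))
    brown=(cv2.inRange(hsv,(5,90,30),(22,255,255))>0)&(P[...,2]>.06)
    white=(cv2.inRange(hsv,(0,0,130),(180,70,255))>0)&(P[...,2]>.06)
    for m,k in((brown,"brown"),(white,"white")):
        q=P[m];print(n,k,len(q),np.median(q,0),np.percentile(q[:,2],[2,50,98]), cv2.minAreaRect((q[:,:2]*1000).astype(np.float32)))
    grey=P[(hsv[...,1]<70)&(P[...,2]>.015)&(hsv[...,2]<130)]
    print(n,"rack rect",len(grey),cv2.minAreaRect((grey[:,:2]*1000).astype(np.float32)),np.percentile(grey[:,2],[1,50,99]))
    # floor plane: RANSAC-less lstsq with trimming
    g=grey.copy()
    for _ in range(12):
        A=np.c_[g[:,:2],np.ones(len(g))];s=np.linalg.lstsq(A,g[:,2],rcond=None)[0]
        A=np.c_[grey[:,:2],np.ones(len(grey))];r=grey[:,2]-A@s;g=grey[(r<.003)&(r>-.02)] if _<6 else grey[abs(r)<.003]
    print(" floor plane",s,np.hypot(*s[:2]),np.degrees(np.arctan2(s[1],s[0])),len(g))
# mailer rim
P=box(C,110,210,130,245);q=P[(P[...,2]>.062)&(P[...,2]<.078)]
print("rim",len(q),cv2.minAreaRect((q[:,:2]*1000).astype(np.float32)))
P=box(D,290,480,230,370);q=P[(P[...,2]>.066)&(P[...,2]<.074)]
print("rim scene",len(q),cv2.minAreaRect((q[:,:2]*1000).astype(np.float32)))
P=box(C,55,130,130,245);q=P[(P[...,2]>.09)&(P[...,2]<.4)]
print("lid",len(q),q.min(0),q.max(0))
P=box(D,380,490,235,370);q=P[(P[...,2]>.09)&(P[...,2]<.4)]
print("lid sc",len(q),q.min(0),q.max(0))
# depth of obstacles
P=box(C,115,165,90,140);print("cup",P[P[...,2]>.08].mean(0),P[...,2].max())
c=np.zeros((420,420,3),np.uint8)
a=cv2.resize(T["image"][150:275,230:395],None,fx=4,fy=4,interpolation=2);cv2.imwrite("pics/crop.png",a)
E
```

```text
bench z 0.0004012030750651929 0.0006175267034170817
top blue 708 [ 0.46961627 -0.3440806   0.09859247] 0.07845898950017083 1.4457582273661647
 rect ((392.1791687011719, -281.66424560546875), (120.61123657226562, 319.6716003417969), 50.948265075683594)
top brown 737 [ 0.44223826 -0.13413222  0.08982745] [0.06309495 0.08982745 1.44575823] ((454.44134521484375, -232.50888061523438), (267.9418029785156, 352.2559509277344), 7.652695178985596)
top white 364 [ 0.45649835 -0.23209811  0.09282026] [0.07793257 0.09282026 0.10795735] ((396.58270263671875, -215.3180694580078), (98.74801635742188, 222.25982666015625), 72.07131958007812)
top rack rect 9074 ((453.0867614746094, -232.37623596191406), (265.40386962890625, 352.04510498046875), 7.625303268432617) [0.02078029 0.05766738 0.13850769]
 floor plane [ 0.26599929  0.03379689 -0.06940057] 0.26813774923255523 7.240992498026909 4808
scene blue 481 [ 0.48099827 -0.33906081  0.09905526] 0.07558292875794392 1.1449846265098471
 rect ((806.411376953125, -10.196990966796875), (1076.49169921875, 110.01445770263672), 45.01046371459961)
scene brown 1254 
[... 349 characters left out ...]
6853027344)
scene rack rect 6188 ((700.99658203125, 27.84918212890625), (1156.3084716796875, 427.14068603515625), 50.81978225708008) [0.02217482 0.0796043  0.13839597]
 floor plane [ 0.30973827  0.0734785  -0.08558334] 0.3183345485672876 13.345450296913349 408
rim 878 ((561.255126953125, 183.71243286132812), (301.23583984375, 226.750732421875), 1.9742683172225952)
rim scene 728 ((599.4994506835938, 126.92498779296875), (347.6832580566406, 322.6485900878906), 7.334227561950684)
lid 5260 [0.39839793 0.24908796 0.09006544] [0.65013459 0.37666728 0.26606065]
lid sc 4283 [0.39890483 0.24994423 0.09008857] [0.65494805 0.37538006 0.26517387]
cup [0.73533421 0.2249278  0.11593123] 1.4457582273661647
```

View pics/crop.png

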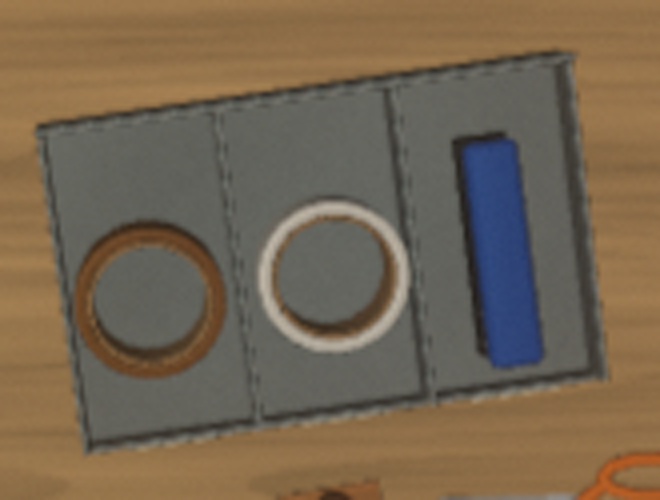

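The crop confirms the choice: brown roll at crop (150,300) and blue stapler at (508,250). The up-slope direction is world +x, with yaw about 7.4°. Next I'll refine the poses with cleaner masks.

Run:
```python
from h import *
T=dict(np.load("top0.npz"));S=dict(np.load("scene0.npz"))
pl=np.array([.266,.0338,-.0694]);n=np.array([-pl[0],-pl[1],1]);n/=np.linalg.norm(n)
for nm,I,b in(("top",T,(235,390,155,270)),("scene",S,(170,335,150,275))):
    C=cloud(I);ok=(I["z_map"]>0)
    u0,u1,v0,v1=b;P=C[v0:v1,u0:u1];hsv=cv2.cvtColor(I["image"][v0:v1,u0:u1],cv2.COLOR_BGR2HSV);ok=ok[v0:v1,u0:u1]
    h=(P[...,2]-P[...,0]*pl[0]-P[...,1]*pl[1]-pl[2])*n[2]
    def obj(m,k,lo,hi):
        m=(m&ok&(h>lo)&(h<hi)).astype(np.uint8)
        N,l,st,_=cv2.connectedComponentsWithStats(m,connectivity=8);j=1+np.argmax(st[1:,4]);q=P[l==j]
        r=cv2.minAreaRect((q[:,:2]*1000).astype(np.float32));print(nm,k,len(q),q.mean(0).round(4),"h",np.percentile(h[l==j],[5,50,95]).round(4),r)
        return q
    q=obj(cv2.inRange(hsv,(105,100,40),(130,255,255))>0,"stapler",.03,.065)
    q=obj(cv2.inRange(hsv,(3,80,30),(22,255,255))>0,"brown",.043,.055);
    # work in floor-plane coordinates
    ex=np.array([1,0,pl[0]]);ex/=np.linalg.norm(ex);ey=np.cross(n,ex);o=q.mean(0)
    w=np.c_[(q-o)@ex,(q-o)@ey]; c,r=circ(w); top=o+c[0]*ex+c[1]*ey; (rc,rr)=cv2.minEnclosingCircle((w*1000).astype(np.float32));e=o+rc[0]/1000*ex+rc[1]/1000*ey
    print("  brown top lsq",top,r,"enc",e,rr)
C=cloud(T)
u0,u1,v0,v1=110,215,130,245;P=C[v0:v1,u0:u1]
m=((abs(P[...,2]-.004)<.003)&(cv2.cvtColor(T["image"][v0:v1,u0:u1],cv2.COLOR_BGR2HSV)[...,1]<80)).astype(np.uint8)
N,l,st,_=cv2.connectedComponentsWithStats(m);j=1+np.argmax(st[1:,4]);q=P[l==j]
r=cv2.minAreaRect((q[:,:2]*1000).astype(np.float32));print("mailer floor",len(q),r,cv2.boxPoints(r))
# rim
for nm,I in(("top",T),("scene",S)):
    C=cloud(I);q=C[(I["z_map"]>0)&(abs(C[...,2]-.070)<.003)&(abs(C[...,0]-.53)<.16)&(abs(C[...,1]-.15)<.14)]
    r=cv2.minAreaRect((q[:,:2]*1000).astype(np.float32));print(nm,"rim",len(q),r,cv2.boxPoints(r).tolist())
    q=C[(I["z_map"]>0)&(C[...,2]>.12)&(abs(C[...,0]-.53)<.16)&(abs(C[...,1]-.3)<.1)]
    y=q[:,1];print(" lid y vs z slope; zmax",q[:,2].max(), q[q[:,2]>.255].mean(0),q[q[:,1]>.36].mean(0) if (q[:,1]>.36).any() else 0)
    d=[(k,round(float(q[abs(q[:,2]-k)<.004][:,1].min()),4),round(float(q[abs(q[:,2]-k)<.004][:,1].max()),4)) for k in(.13,.16,.19,.22,.25)];print(d)
```

```text
top stapler 738 [ 0.4698 -0.3445  0.0983] h [0.0457 0.0528 0.0588] ((470.22564697265625, -345.5030822753906), (145.3691864013672, 34.44352340698242), 7.6797194480896)
top brown 446 [ 0.4395 -0.1145  0.0934] h [0.0439 0.048  0.0526] ((439.90875244140625, -114.35676574707031), (94.59353637695312, 97.42597198486328), 12.07168960571289)
  brown top lsq [ 0.43975081 -0.11451824  0.09344675] 0.04404198698888476 enc [ 0.43946751 -0.11497239  0.09335604] 49.673561096191406
scene stapler 480 [ 0.479  -0.3403  0.0983] h [0.0396 0.051  0.0564] ((472.9006042480469, -344.6221008300781), (149.12420654296875, 39.037967681884766), 8.486854553222656)
scene brown 343 [ 0.4446 -0.1119  0.0941] h [0.044  0.0474 0.0505] ((442.4729919433594, -113.30016326904297), (98.08786010742188, 98.49275970458984), 29.875232696533203)
  brown top lsq [ 0.44280117 -0.11262736  0.09360454] 0.04408714709754041 enc [ 0.44164012 -0.11316584  0.0932775 ] 52.02633285522461
mailer floor 2808 ((545.0701904296875, 180.86734008789062), (213.80368041992188, 164.17478942871094), 7.213653087615967) [[428.70682 248.88136]
 [449.3221
[... 368 characters left out ...]
503 [0.52211135 0.32965673 0.2582926 ] [0.60501738 0.36529087 0.24876385]
[(0.13, 0.2491, 0.3225), (0.16, 0.2601, 0.3331), (0.19, 0.2728, 0.348), (0.22, 0.2856, 0.3602), (0.25, 0.3217, 0.3767)]
scene rim 607 ((545.0167236328125, 180.92941284179688), (250.18759155273438, 199.45872497558594), 7.3204216957092285) [[408.2352294921875, 263.90667724609375], [433.64990234375, 66.07372283935547], [681.7982177734375, 97.9521484375], [656.383544921875, 295.78509521484375]]
 lid y vs z slope; zmax 0.2651738690663382 [0.53305963 0.33189447 0.25836872] [0.60860504 0.36563318 0.24744162]
[(0.13, 0.2516, 0.3249), (0.16, 0.2636, 0.337), (0.19, 0.2774, 0.3501), (0.22, 0.2888, 0.3624), (0.25, 0.3174, 0.3754)]
```

Poses agree between the two views:
- Brown roll: top centre (0.441,-0.114,0.093).
- Stapler: (0.472,-0.345), yaw 7.5°.
- Mailer: centre (0.544,0.181), own x at 97.3°.
- Lid: about 1.87 rad.

I'll grip the roll's wall on the up-slope side, with the tool tilted 15°.

```bash
cat >> h.py <<'E'
yaw=np.radians(7.4);ex=np.array([np.cos(yaw),np.sin(yaw),0]);ez=np.array([0,0,1.]);ey=np.cross(ez,ex)
s15,c15=np.sin(np.radians(15)),np.cos(np.radians(15))
up=c15*ex+s15*ez; n=-s15*ex+c15*ez          # up the slope, out of the floor
Mc=np.array([.5442,.1815,0]);mx=np.array([-.1276,.9918,0]);my=np.cross(ez,mx)
M=lambda x,y,z:Mc+x*mx+y*my+z*ez
def rot(z,y): x=np.cross(y,z);return R.from_matrix(np.c_[x,y,z]).as_rotvec()
def best(p,z,y,ik):
    """of the two half-turn-equivalent grasps, the one with the smaller last joint"""
    c=[(abs(q[5]),rot(z,s*y)) for s in(1,-1) for q in[ik(p,rot(z,s*y))] if q is not None]
    return min(c,key=lambda t:t[0])[1]
def say(m,k=""):
    s=m.state();print(k,round(s["clock"],2),s["tool_pos"].round(4),"F",s["contact_force"].round(1),"w",round(s["gripper_width"],4),round(s["grasp_force"],1))
E
python3 - <<'E'
from h import *
from cell import manip,inverse_kinematics as ik
top=np.array([.441,-.1140,.0933]);base=top-.048*n
g=base+.044*up+.031*n-.019*n       # TCP
for k,p,z,y in(("roll",g+.12*n,-n,up),("rollp",M(.005,.04-.044,.15),-ez,-my),("stap",np.array([.472,-.345,.2]),-n,ey),("stapp",M(.005,-.06,.15),-ez,my),("lid",M(.199,0,.23),-ez,my)):
    print(k,p.round(3),[None if q is None else q.round(2).tolist() for s in(1,-1) for q in[ik(p,rot(z,s*y))]])
r=best(g+.12*n,-n,up,ik)
manip.set_gripper(.05)
manip.move_pose(g+.12*n,r);say(manip,"above")
manip.move_linear(g+.045*n,rate=.2);say(manip)
manip.move_linear(g,rate=.08);say(manip,"down")
manip.set_gripper(0,40);say(manip,"grip")
print(R.from_rotvec(manip.state()["tcp_rot"]).as_matrix().round(3).tolist())
E
```

```text
roll [ 0.462 -0.111  0.186] [[-0.38, -0.24, 2.24, 0.16, 0.92, -0.59], [-0.38, -0.24, 2.24, 0.16, 0.92, 2.55]]
rollp [0.548 0.187 0.15 ] [[0.29, 0.15, 1.91, -0.0, 1.08, 0.16], None]
stap [ 0.472 -0.345  0.2  ] [None, [-0.79, 0.02, 1.98, 0.25, 1.0, 0.53]]
stapp [0.603 0.194 0.15 ] [None, [0.27, 0.25, 1.79, -0.0, 1.1, 0.14]]
lid [0.519 0.379 0.23 ] [None, [0.59, 0.21, 1.69, -0.0, 1.25, 0.46]]
above 2.98 [ 0.462  -0.1121  0.1862] F [ 0.  -0.1  0.3] w 0.0501 0.0
 3.51 [ 0.4808 -0.1092  0.1133] F [-0.1  0.7  0.3] w 0.0499 0.0
down 4.22 [ 0.4926 -0.1074  0.0702] F [-0.7 -1.3  0.4] w 0.0499 0.0
grip 4.89 [ 0.4915 -0.1073  0.0697] F [-5.9  0.2  4.1] w 0.0111 40.0
[[-0.129, 0.958, 0.255], [0.992, 0.125, 0.034], [0.0, 0.257, -0.966]]
```

The wall is gripped: width 11 mm against a nominal 12 mm wall. Now lift, level and place the roll, feeling for the floor on the way down.

```bash
cat >> h.py <<'E'
def lower(m,zmin,dF=4,step=.002):
    """go down in small steps until the upward force has risen by dF"""
    m.dwell(.15);f0=m.state()["contact_force"][2]
    while m.state()["tool_pos"][2]>zmin:
        p=m.state()["tool_pos"];t=lower.t=getattr(lower,"t",p).copy();t[2]-=step;lower.t=t
        m.move_linear(t,rate=.03)
        if m.state()["contact_force"][2]-f0>dF: return True
    return False
E
python3 - <<'E'
from h import *
from cell import manip,cams
p=manip.state()["tool_pos"]
manip.move_linear(p+.07*n,rate=.15);say(manip,"lift")
manip.move_linear(p+.07*n+.09*ez,rate=.3)
r=rot(-ez,-my)
manip.move_pose(M(.005,-.004,.17),r);say(manip,"over")
c=cams.capture("scene");cv2.imwrite("pics/held.png",cv2.resize(c["image"][130:390,200:480],None,fx=2,fy=2))
E
```

```text
lift 5.51 [ 0.4733 -0.1094  0.1367] F [-0.6 -0.3 -4.3] w 0.011 40.0
over 7.15 [0.547  0.1859 0.1691] F [ 0.7  0.2 -2.2] w 0.0108 40.0
```

View pics/held.png

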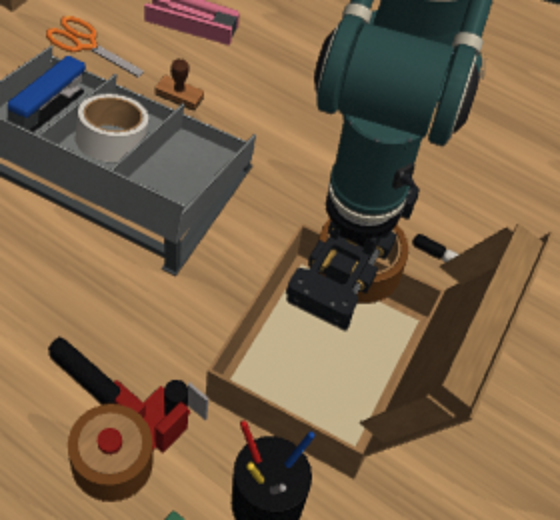

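The roll hangs under the gripper at about (375,255) in the crop, level and over the mailer. Lower it until it touches.

Run:
```python
from h import *
from cell import manip,cams
manip.move_linear(M(.005,-.004,.032),rate=.12);say(manip,"near")
print(lower(manip,.008,3));say(manip,"touch")
manip.set_gripper(.03);manip.dwell(.2);say(manip,"open")
p=manip.state()["tool_pos"];manip.move_linear(p+[0,0,.05],rate=.1);manip.move_linear(p+[0,0,.17],rate=.3)
# go over the stapler
top=np.array([.472,-.345,0]);fl=.266*top[0]+.0338*top[1]-.0694
# blue top at h=.053 above floor: foot of it
t=np.array([top[0],top[1],fl+.053/n[2]]);g=t-.053*n+.044*n-.019*n;np.save("g.npy",g)
manip.set_gripper(.056)
manip.move_pose(g+.13*n,rot(-n,-ey));say(manip,"above stapler")
c=cams.capture("top");cv2.imwrite("pics/t2.png",cv2.resize(c["image"][120:280,50:400],None,fx=2,fy=2));np.savez("t2.npz",**c)
```

```text
near 8.5 [0.5484 0.1872 0.033 ] F [ 0.8  0.3 -2.8] w 0.0104 40.0
True
touch 10.9 [0.5487 0.1874 0.0157] F [-1.4 -1.4  4. ] w 0.0106 40.0
open 11.57 [0.5483 0.1872 0.015 ] F [ 0.2  0.2 -0.7] w 0.0299 0.0
above stapler 15.31 [ 0.4463 -0.3477  0.1979] F [-0.1 -0.1  0.7] w 0.056 0.0
```

View pics/t2.png

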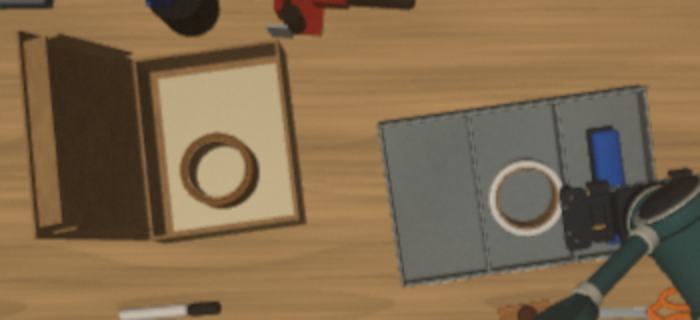

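The roll lies flat in the mailer at (220,170), well clear of the walls. Next is the stapler.

Run:
```python
from h import *
from cell import manip,cams
g=np.load("g.npy")
manip.move_linear(g+.04*n,rate=.2);manip.move_linear(g,rate=.08);say(manip,"down")
manip.set_gripper(0,35);say(manip,"grip")
p=manip.state()["tool_pos"]
manip.move_linear(p+.05*n,rate=.12);say(manip,"lift")
manip.move_linear(p+.05*n+.13*ez,rate=.3)
from cell import inverse_kinematics as ik
P=M(.005,-.06,.20)
r=best(P,-ez,my,ik);manip.move_pose(P,r);say(manip,"over");print(manip.state()["joint_pos"].round(2))
c=cams.capture("scene");cv2.imwrite("pics/held2.png",cv2.resize(c["image"][130:390,200:480],None,fx=2,fy=2))
```

```text
down 16.61 [ 0.4791 -0.3438  0.0718] F [ 0.  -0.3  0.2] w 0.0557 0.0
grip 17.05 [ 0.4794 -0.3443  0.0728] F [-0.4  0.6  1.6] w 0.0355 35.0
lift 17.62 [ 0.4662 -0.3457  0.1207] F [-0.1  1.2 -3.5] w 0.0357 35.0
over 20.22 [0.6034 0.193  0.2001] F [-0.6 -1.  -3.7] w 0.0356 35.0
[ 0.27  0.21  1.74 -0.    1.19  0.14]
```

View pics/held2.png

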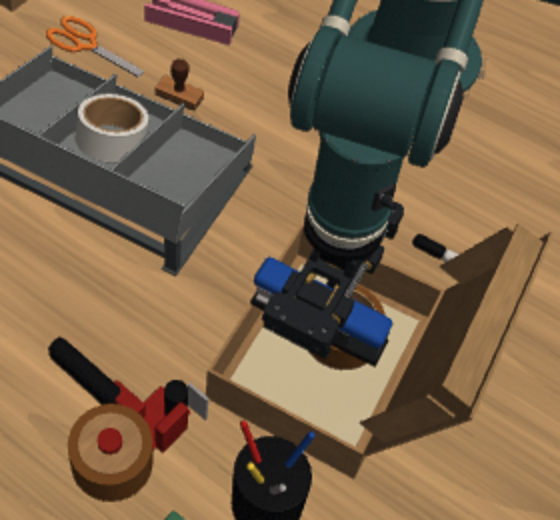

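The stapler is held upright at about (325,310), across the mailer's own y. Lower and release it, then check.

Run:
```python
from h import *
from cell import manip,cams
manip.move_linear(M(.005,-.06,.046),rate=.15);say(manip,"near")
print(lower(manip,.02,3));say(manip,"touch")
manip.set_gripper(.048);manip.dwell(.2);say(manip,"open")
p=manip.state()["tool_pos"];manip.move_linear(p+[0,0,.06],rate=.1);manip.move_linear(p+[0,0,.33],rate=.35)
manip.set_gripper(0,20)
# behind the lid, high
manip.move_pose(M(.205,0,.36),rot(-ez,-my) if np.allclose(R.from_rotvec(manip.state()["tcp_rot"]).as_matrix()[:,1]@my,-1,atol=.1) else rot(-ez,my));say(manip,"behind lid")
for k in("top","scene"):
    c=cams.capture(k);np.savez(k+"3.npz",**c)
    if k=="top":
        C=cloud(c);im=c["image"];a=im[120:260,40:240]
        P=C[120:260,40:240];hsv=cv2.cvtColor(a,cv2.COLOR_BGR2HSV)
        q=P[(cv2.inRange(hsv,(105,100,40),(130,255,255))>0)&(abs(P[...,2]-.055)<.02)]
        r=cv2.minAreaRect((((q-Mc)@np.c_[mx,my])*1000).astype(np.float32));print("stapler in mailer frame",r,np.percentile(q[:,2],[5,50,95]))
        cv2.imwrite("pics/t3a.png",a)
b=c["image"][220:380,290:500]
cv2.imwrite("pics/t3.png",np.hstack([cv2.resize(a,(400,300)),cv2.resize(b,(394,300))]))
```

```text
near 21.44 [0.6042 0.1944 0.0473] F [ 0.6 -0.9 -2.6] w 0.0356 35.0
True
touch 23.84 [0.6045 0.1946 0.0301] F [-0.7  0.4  0.2] w 0.0355 35.0
open 24.43 [0.6041 0.1944 0.0294] F [-0.   0.1  0.3] w 0.0482 0.0
behind lid 27.76 [0.5185 0.3841 0.36  ] F [-0.4 -0.1 -0.1] w 0.0005 0.0
stapler in mailer frame ((-0.51641845703125, -60.520912170410156), (147.26498413085938, 35.502891540527344), 0.5467480421066284) [0.05081856 0.05653414 0.06280186]
```

View pics/t3.png

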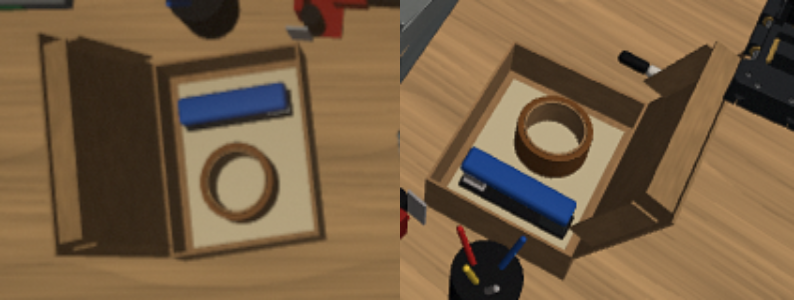

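Both goods are in place: the roll flat at (240,180) and the stapler upright at (235,105) in the left picture, with the stapler 21 mm clear of the front wall. The lid is at about 1.97 rad. I'll sweep it shut along its arc with the closed fingertips.

```bash
cat > lid.py <<'E'
from h import *
from cell import manip
def tcp(th):
    c,s=np.cos(th),np.sin(th)
    if th>np.pi/2: f,z=.198*c-.011,.071+.198*s-.018
    else: f,z=.18*c-s*(.009*s+.002),.071+.18*s+c*(.009*s+.002)
    return M(.099-f,0,z)
def sweep(ths,rate=.1,fmax=15):
    for th in ths:
        manip.move_linear(tcp(th),rate=rate);F=manip.state()["contact_force"]
        if np.linalg.norm(F)>fmax: say(manip,f"STOP {th:.2f}");return False
    say(manip,f"th {th:.2f}");return True
E
python3 - <<'E'
from lid import *
from cell import cams
manip.move_linear(M(.205,0,.235),rate=.2);say(manip,"low")
ok=sweep(np.linspace(1.97,1.57,4)) and sweep(np.linspace(1.42,.35,8))
c=cams.capture("scene");cv2.imwrite("pics/lid1.png",cv2.resize(c["image"][200:390,270:500],None,fx=2,fy=2))
E
```

```text
low 28.63 [0.5189 0.3848 0.2362] F [0.3 0.1 0.4] w 0.0005 0.0
th 1.57 30.22 [0.5303 0.2897 0.2511] F [ 0.1 -0.2  1. ] w 0.0006 0.0
th 0.35 33.67 [0.5524 0.1135 0.1368] F [ 0.1 -0.   0.2] w 0.0002 0.0
```

View pics/lid1.png

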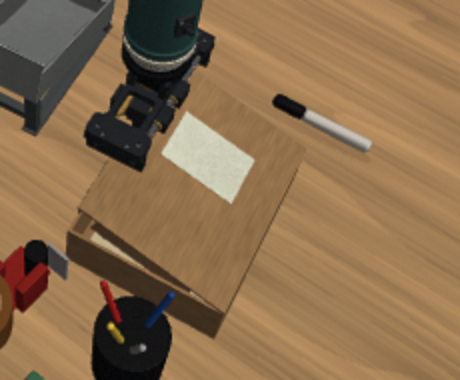

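The lid is following, nearly down, with its label at (210,155). Finish the sweep with a gentle press, then back off and check.

Run:
```python
from lid import *
from cell import cams
sweep([.25,.15,.07,.02],rate=.06)
for z in np.arange(.074,.060,-.002):
    manip.move_linear(M(.099-.18,0,z),rate=.03);F=manip.state()["contact_force"][2]
    if F>10: break
say(manip,"press");print(z)
p=manip.state()["tool_pos"];manip.move_linear(p+[0,0,.2],rate=.25)
q=manip.state()["joint_pos"].copy();q[0]=-.6;manip.set_joints(q);say(manip,"clear")
for k in("top","scene"):
    c=cams.capture(k);C=cloud(c);w=(C-Mc)@np.c_[mx,my,ez]
    for x in(-.085,-.05,0,.05,.085):
        m=(abs(w[...,0]-x)<.008)&(abs(w[...,1])<.11)&(c["z_map"]>0)&(w[...,2]<.15);print(k,x,m.sum(),np.percentile(w[m][:,2],[5,50,95]).round(4))
    if k=="top": a=c["image"][60:340,0:560]
b=c["image"][70:400,130:500]
cv2.imwrite("pics/end.png",np.vstack([cv2.resize(a,(560,280)),cv2.resize(b,(560,320))[:, :]]))
```

```text
th 0.02 35.36 [0.554  0.1012 0.0761] F [ 0.1 -0.3  0.9] w 0.0006 0.0
press 35.86 [0.555  0.1013 0.075 ] F [-6.9 -1.7 17.1] w 0.0005 8.6
0.072
clear 38.32 [ 0.4788 -0.2963  0.2728] F [0.6 0.5 0.3] w 0.0007 0.0
top -0.085 480 [0.0705 0.0752 0.0799]
top -0.05 480 [0.0708 0.0751 0.0801]
top 0 472 [0.0706 0.0755 0.0803]
top 0.05 482 [0.0705 0.0751 0.0798]
top 0.085 482 [0.0702 0.0751 0.0804]
scene -0.085 501 [0.0723 0.0756 0.0793]
scene -0.05 511 [0.072  0.0756 0.079 ]
scene 0 536 [0.0722 0.0757 0.0795]
scene 0.05 557 [0.0723 0.0755 0.0788]
scene 0.085 572 [0.0721 0.0754 0.079 ]
```

View pics/end.png

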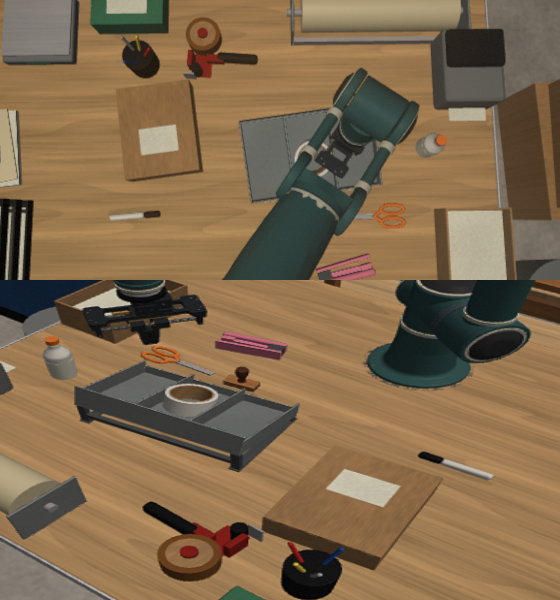

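The lid is flat at 75 mm across its whole depth, with the mailer at (160,130) in the upper picture. The white tape is still in its bay at (190,400), the bystanders haven't moved, and the arm is clear, so I'm handing it in.

```bash
python3 -c "
from cell import order;print(order.close_job())"
```

```text
the job is handed in; nothing more can be done
None
```

I handed the job in at about 38 s on the robot clock: the brown roll lies flat beside the upright blue stapler in the mailer, the lid is fully shut, and the white tape and everything else on the bench were left where they were.

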